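# Fill the funnel with ball knobs and hold the spring gate at the mark

### The arm

A 7-joint arm with a two-finger parallel gripper is mounted at the origin on the work surface. World frame = base frame: x ahead of the robot, y to its left, z up, the work surface at z = 0. Lengths are in m, angles in rad, forces in N, time in s.
With the tool pointing down it reaches from about 0.4 to 0.85 m from the base axis. Payload 4.5 kg.
Tool frame: the origin (TCP) lies at the very end of the fingers, on their centre line; the grasp point (between the pads) lies 19 mm behind it; z points along the fingers, y is the line along which they close (so a half turn about z gives the same grasp; the last joint's range is limited). The gripper opens to 88 mm and grips with 3 to 60 N. Pads are 18 mm wide; open, the fingers measure 123 mm over their backs; the gripper's body (75 mm by 187 mm) begins 45 mm behind the grasp point.
Start: joints at [1.27, 0.689, -0.195, 1.565, 0.157, 0.902, -0.215], TCP at [0.205, -0.59, 0.239] pointing down, gripper open.
Joint ranges: [-3.01, 3.01], [-0.46, 2.08], [-1.47, 1.51], [0.13, 2.56], [-1, 4.14], [0.04, 2.09], [-2.66, 2.66]. Speed limits (rad/s): [2.57, 2.57, 3.14, 3.14, 3.14, 3.14, 3.14].

### API

Orientations are given as a unit quaternion [x, y, z, w].
In Python, from plant import r gives the robot as it stands. The module is installed in compiled form; this text tells all that it offers.
- The arm moves only by the shell command python3 -m pendant 'ROWS' [FORCE]. ROWS is JSON, one flat list of numbers, 7 for each row, row after row: the opening, from 0 (shut) to 1 (fully open), then the shift along the tool's x, y, z scaled (see below), then the turn, a rotation vector about the tool's x, y, z scaled (see below). A call has 1 to 12 rows; each row is the pose to reach, as a shift and turn from the pose commanded when the call began, along the tool's axes at that moment; what a row does not reach only later rows make up. The controller multiplies each number of a shift by 0.15 m and each number of a turn by pi/2 rad. A row lasts 1/10 s, in which the tool goes at most 50 mm and 8.59 degrees, less where a joint would pass 70% of its speed; a pose out of reach is approached as far as the arm can. A call with a number of a shift or a turn outside -1 to 1 is refused whole. A call with a gripper value outside its range is refused whole. The fingers move at their own pace and stop on an object; FORCE is the grip in N (left out, the last holds). Time passes only in rows, so rows that repeat a pose let the fingers close. It gives the time, the measured TCP pose, the force, the opening and the grip force at its end, in the units of the state.
- r.get_state(): the state, without advancing time (a new reading comes with each control period).
- r.snapshot(name): name is "scene" or "top" or "wrist"; returns a dict with "img" (384x512x3 uint8, red, green, blue), "mtx" (3x3 intrinsics, pixels), "cam_to_world" (4x4, takes a point from camera to world coordinates). Camera axes: x right, y up, looking along -z (the intrinsics and any distortion apply to the point x, -y, -z); pixel columns grow to the right and rows downward; lengths in m; the calibration is good to about 2 mm. A picture is of the moment at which its call begins. There is no depth.
- r.finish_job(): hands the job in; it is judged then, once.
The state is a dict: "clock": time; "q": joint angles; "qd": joint speeds; "joint_torque": joint torques, N m; "tool_pos": TCP position; "eef_rot": TCP orientation; "contact_force": force on the tool from outside, world axes, zero at the start; "moment": the same for the moment, N m; "opening": opening from 0.0 (shut) to 1.0 (fully open); "finger_force": force on a finger pad.
Only numpy, scipy, OpenCV 4.12 (cv2) and the standard library are available. Lean on these libraries where they do the work, as an engineer would, in place of code of your own. Each camera call takes 0.05 s, during which the arm holds its last target. There are 200 camera calls.

### The job

With the scoop, take at least two of the orange ball knobs from the white bin and tip them into the green funnel while its gate is still shut, without touching the balls with the fingers, then stand the scoop back on the black mat. Then pull the gate's red fin out until its pointer is level with the yellow marker, so that at least two balls drop into the tray below, and finish holding it there against its spring: do not let go. Leave everything else on the bench where it is.

Things in the scene. Friction and masses are not known exactly. Their poses are not given: they have to be found in the camera images.
- stand: Grey filling stand fixed to the bench, 148 (x) by 162 (y) mm, 150 high. Origin on the bench under the funnel's axis. Two rails (y = +-43 mm, tops 78 mm high) run out on its -x side, towards the robot, to x = -235 mm. Under the funnel is its clear catch tray, inside 118 x 120 mm, walls 52 mm high.
- funnel_mid (a point): Point inside the stand's green round funnel, on its axis, 115 mm above the bench (35 mm below the rim). Mouth 112 mm inside diameter, rim 150 mm high, tapering to a 64 mm hole 79 mm above the bench, which the steel gate closes from below.
- gate (a joint): Spring-return slide gate under the funnel, in m: 0 = shut (start), grows as it is pulled out along the stand's -x (towards the robot), stop at 0.100. A spring pulls it shut: 3.6 N at 0 rising to 8.5 N at 0.08. Let go, it snaps shut.
- gate_grip (a point): Grip point on the gate's red upright fin, 108 mm high at mid-length. Fin 12 mm thick (stand's y), 40 mm long (stand's x), from 76 to 126 mm above the bench. With the gate shut it lies 115 mm from the funnel's axis, 56 mm from its rim. Pinch it from above across its thickness. Axes as the stand's.
- gate_pointer (a point): Tip of the red pointer that rides on the gate beside the fin, over the +y rail: 80 mm high, 45 mm to the fin's +y side, same stand x as the fin's middle.
- marker: Yellow marker clipped outside the stand's +y rail, 4 mm thick along the rail, 24 mm wide across it, top 82 mm high; origin at its underside centre, 64 mm high; axes as the stand's. It is fixed 60 to 82 mm outward (stand's -x) of the shut gate's pointer. The gate is at the mark when pointer and marker have the same stand x.
- bin: White open parts bin fixed to the bench, 240 (x) by 102 (y) by 50 mm tall, walls and floor 5 mm (inside 230 x 92). Origin at the centre of its underside. The balls lie from 10 mm on the -x side of its centre towards its +x (far) end; the 105 mm of floor at the -x (near) end is free.
- mat: Black rubber mat fixed to the bench, 170 (x) by 140 (y) by 3 mm, where the scoop stands. Origin at the centre of its underside.
- scoop: Loose aluminium scoop, 0.09 kg. Flat pan 85 (x) by 78 (y) mm, floor 2 mm, walls 28 mm high at back and rear half of the sides (6 mm in front), open front (+x). Origin: centre of the pan's underside. Upright blue grip over its back at x = -35.5 mm: 14 mm thick (x), 26 wide (y), 50 to 130 mm high. Pushed along the bin to its far wall it gathers the balls; they roll: tip it back.
- scoop_pan (a point): Middle of the scoop's pan, 14 mm above its underside.
- tray_mid (a point): Middle of the catch tray under the funnel, 15 mm above the bench.
- scoop_grip (a point): Grip point on the scoop's upright blue grip, at x = -35.5 mm, 103 mm above its underside.
- ball0: Orange ball knob, 24 mm diameter, 13 g, rolls freely. Origin at its centre. All five are alike.
- ball1: Orange ball knob, 24 mm diameter, 13 g, rolls freely. Origin at its centre.
- ball2: Orange ball knob, 24 mm diameter, 13 g, rolls freely. Origin at its centre.
- ball3: Orange ball knob, 24 mm diameter, 13 g, rolls freely. Origin at its centre.
- ball4: Orange ball knob, 24 mm diameter, 13 g, rolls freely. Origin at its centre.
- jar_blue: Bystander, loose: glass jar, blue lid, 72 mm diameter, 120 tall. Origin at its underside, or on its length if lying. Leave it alone.
- jar_steel: Bystander, loose: glass jar, steel lid, 60 mm diameter, 85 tall. Origin at its underside, or on its length if lying. Leave it alone.
- door_knob: Bystander, loose: brass door knob standing on its rose, 60 mm diameter, 63 tall. Origin at its underside, or on its length if lying. Leave it alone.
- screwdriver: Bystander, loose: screwdriver lying flat. Origin at its underside, or on its length if lying. Leave it alone.
- tape: Bystander, loose: yellow tape measure, 70 x 40 x 65 tall. Origin at its underside, or on its length if lying. Leave it alone.
- wrench: Bystander, loose: steel wrench lying flat. Origin at its underside, or on its length if lying. Leave it alone.
Mind the look-alikes: they are no part of the job. Leave any pink or turquoise look-alike of the scoop alone.

How it is judged:
By the outcome, as a careful person would: the job done as asked, in the order asked, and still so for the second after the job is handed in, while the arm keeps its last pose, push and grip.
It also fails if it takes over 72 s, if anything falls off the work surface, if the arm or the gripper's body presses on something with over 40 N, if the wrist force passes 120 N, or if a joint passes its speed limit or range.

## Working session

There is one attempt and no reset: what is moved stays moved. The work goes in short steps, Python scripts to look and compute and a shell command to move; the robot and the scene stay as the last step left them, time stands still between calls to the robot, and variables do not carry over. Pictures are saved under pics/ and viewed, at most 10 in all, crops included, and the job is handed in when it is done.

```bash
mkdir -p pics; python3 - <<'E'
from plant import r
import cv2,numpy as np
s=r.get_state();print({k:np.round(v,3).tolist() for k,v in s.items()})
for n in("scene","top"):
    d=r.snapshot(n);np.savez(f"{n}0.npz",**d);cv2.imwrite(f"pics/{n}0.png",cv2.resize(d["img"][:,:,::-1],(800,600),interpolation=cv2.INTER_CUBIC))
    print(n,d["mtx"].tolist(),d["cam_to_world"].round(3).tolist(),d.keys())
E
```

```text
{'clock': 0.0, 'q': [1.27, 0.69, -0.195, 1.566, 0.157, 0.903, -0.215], 'qd': [0.001, -0.0, -0.0, -0.001, 0.001, -0.001, -0.001], 'joint_torque': [-0.0, -52.756, -1.267, -15.343, -0.053, 0.007, 0.0], 'tool_pos': [0.205, -0.59, 0.238], 'eef_rot': [0.986, 0.167, -0.0, -0.001], 'contact_force': [-0.532, -0.245, 0.588], 'moment': [0.006, -0.018, -0.057], 'finger_force': 0.0, 'opening': 0.999}
scene [[380.19678397524285, 0.0, 252.54771867693893], [0.0, 380.19678397524285, 194.82997920137038], [0.0, 0.0, 1.0]] [[0.371, -0.749, 0.548, 1.194], [0.928, 0.3, -0.219, -0.23], [-0.001, 0.59, 0.807, 1.014], [0.0, 0.0, 0.0, 1.0]] dict_keys(['img', 'mtx', 'cam_to_world'])
top [[372.1414437689984, 0.0, 247.29357041347637], [0.0, 372.1414437689984, 192.79578197256683], [0.0, 0.0, 1.0]] [[0.019, 0.981, -0.194, 0.303], [-1.0, 0.017, -0.009, 0.005], [-0.006, 0.194, 0.981, 1.466], [0.0, 0.0, 0.0, 1.0]] dict_keys(['img', 'mtx', 'cam_to_world'])
```

View pics/top0.png

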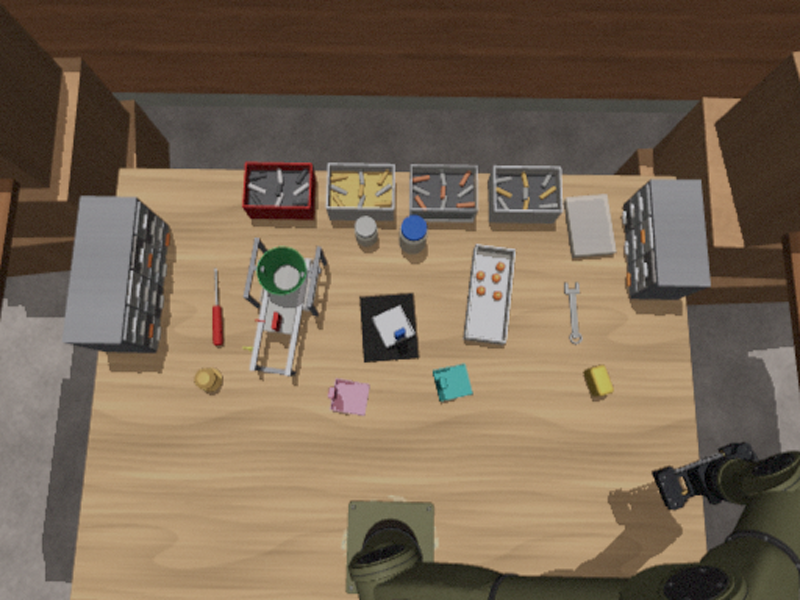

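View pics/scene0.png

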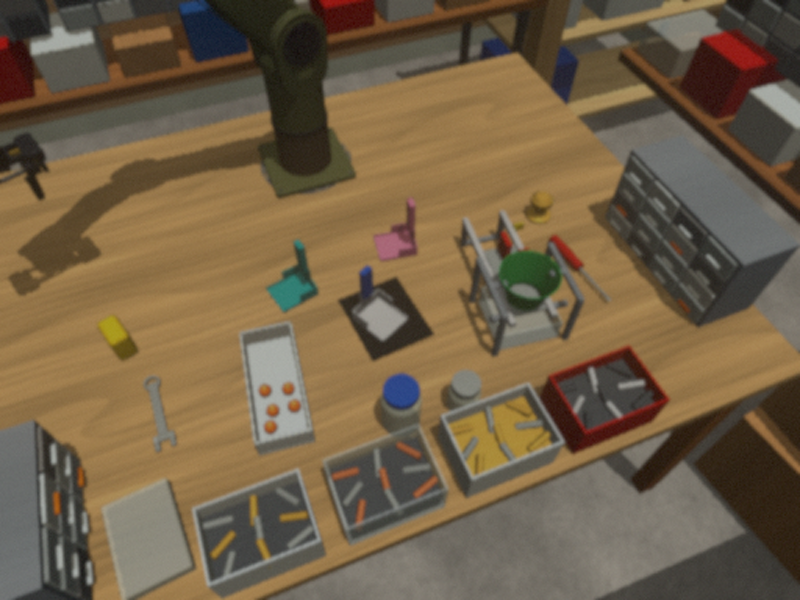

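The top view shows:
- White bin at (490,295), with the balls around (488,280).
- Black mat at (389,327), with the silver scoop and its blue grip at (400,333).
- Stand with the green funnel at (283,270), red fin at (277,321) and yellow marker at (248,347).

Three things could be the scoop: silver/blue at (393,325) on the mat, pink at (350,397) and turquoise at (453,383). The silver one fits because it is aluminium, has a blue grip and stands on the black mat. An enlarged crop will confirm this.

```bash
cat > h.py <<'E'
import numpy as np,cv2
from scipy.spatial.transform import Rotation as R
def ray(d,uv):
    uv=np.asarray(uv,float).reshape(-1,2);K=d["mtx"];T=d["cam_to_world"]
    c=np.c_[(uv[:,0]-K[0,2])/K[0,0],-(uv[:,1]-K[1,2])/K[1,1],-np.ones(len(uv))]
    return T[:3,3],c@T[:3,:3].T
def plane(d,uv,z):
    o,v=ray(d,uv);return o+v*((z-o[2])/v[:,2])[:,None]
def tri(d1,a,d2,b):
    A=np.zeros((3,3));B=np.zeros(3)
    for d,p in((d1,a),(d2,b)):
        o,v=ray(d,p);v=v[0]/np.linalg.norm(v[0]);M=np.eye(3)-np.outer(v,v);A+=M;B+=M@o
    return np.linalg.solve(A,B)
def proj(d,P):
    T=d["cam_to_world"];c=(np.asarray(P).reshape(-1,3)-T[:3,3])@T[:3,:3];K=d["mtx"]
    return np.c_[K[0,0]*c[:,0]/-c[:,2]+K[0,2],K[1,1]*-c[:,1]/-c[:,2]+K[1,2]]
def blobs(img,lo,hi,amin=6):
    m=cv2.inRange(cv2.cvtColor(np.ascontiguousarray(img),cv2.COLOR_RGB2HSV),np.array(lo),np.array(hi))
    n,l,st,c=cv2.connectedComponentsWithStats(m)
    return m,[(c[i].round(2).tolist(),int(st[i,4]),l==i) for i in range(1,n) if st[i,4]>=amin]
def load(n): return dict(np.load(n))
# desired world delta -> rows units
def rows(r,pos,Rw):
    """shift/turn numbers from current measured pose to (pos,Rotation)"""
    s=r.get_state();R0=R.from_quat(s["eef_rot"])
    return (R0.inv().apply(np.asarray(pos)-s["tool_pos"])/.15).round(4),((R0.inv()*Rw).as_rotvec()/(np.pi/2)).round(4)
E
python3 - <<'E'
from h import *
t=load("top0.npz");s=load("scene0.npz")
C={"orange":((5,150,120),(16,255,255)),"blue":((105,130,60),(125,255,255)),"green":((60,120,30),(85,255,255)),"red":((0,190,80),(4,255,255)),"red2":((172,170,80),(180,255,255)),"yellow":((22,150,120),(33,255,255)),"black":((0,0,0),(180,90,45))}
for k,(a,b) in C.items():
    for n,d in(("top",t),("scn",s)):
        print(k,n,[(c,A) for c,A,_ in blobs(d["img"],a,b,5 if k!="black" else 500)[1]][:14])
im=t["img"][145:250,155:340,::-1]
cv2.imwrite("pics/crop1.png",cv2.resize(im,(800,454),interpolation=cv2.INTER_CUBIC))
E
```

```text
orange top [([411.2, 150.67], 15), ([106.78, 153.56], 9), ([95.42, 166.17], 12), ([319.4, 170.9], 10), ([306.5, 176.67], 12), ([401.62, 178.38], 16), ([316.5, 177.9], 10), ([306.73, 186.0], 11), ([317.5, 189.29], 14), ([96.36, 211.09], 11)]
orange scn [([316.57, 0.29], 7), ([280.23, 6.77], 13), ([242.36, 14.91], 11), ([117.9, 36.69], 29), ([73.68, 47.41], 73), ([120.8, 41.8], 5), ([26.42, 56.94], 67), ([496.74, 107.8], 46), ([324.38, 151.44], 16), ([362.96, 158.48], 56), ([391.84, 234.36], 175), ([184.14, 248.76], 21), ([169.3, 249.96], 23), ([188.08, 259.83], 24)]
blue top [([264.49, 145.51], 204), ([255.54, 212.79], 24)]
blue scn [([123.62, 4.45], 142), ([316.58, 29.0], 26), ([362.0, 35.19], 21), ([233.64, 173.55], 11), ([256.3, 250.21], 349)]
green top [([177.74, 170.73], 429)]
green scn [([190.82, 157.27], 11), ([185.01, 185.21], 161), ([186.4, 185.0], 5)]
red top [([165.0, 105.0], 5), ([173.0, 133.0], 5), ([186.5, 133.0], 6)]
red scn [([216.65, 1.81], 123), ([472.38, 32.47], 591), ([2.12, 27.72], 43), ([323.29, 153.24], 21), ([362.5, 161.38], 74), ([353.88, 243.0], 17), ([358.62, 253.12], 8), ([413.46, 261.55], 76), ([363.0, 260.17], 6), ([382.1, 273.64], 61)]
red2 top []
red2 scn []
yellow top []
yellow scn [([344.23, 140.15], 13), ([331.91, 142.82], 11), ([71.74, 211.11], 240), ([305.71, 266.71], 7), ([305.86, 276.29], 7), ([311.26, 291.41], 215), ([343.73, 282.77], 22), ([332.0, 282.97], 32), ([162.0, 326.11], 9)]
black top [([246.8, 210.15], 874), ([463.11, 335.14], 2689), ([269.17, 356.71], 1132)]
black scn []
```

View pics/crop1.png

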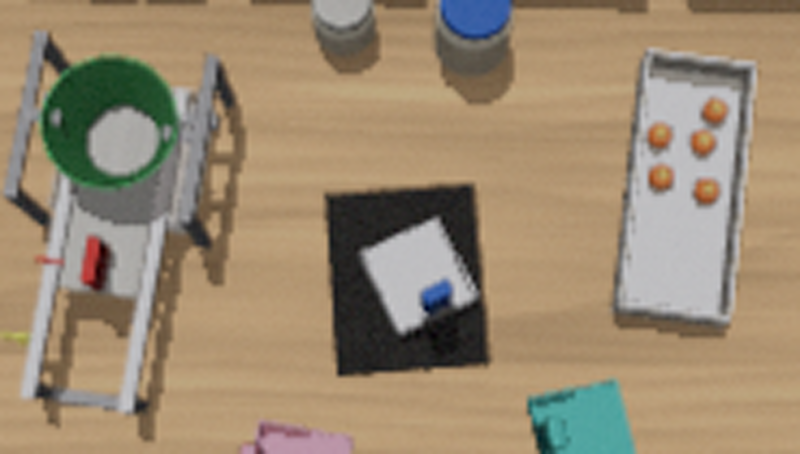

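The crop confirms the silver scoop with the blue grip (436,296) on the mat. It also shows the bin rim corners at about (647,50), (756,63), (728,325) and (616,310), the pointer at (38,261) and the marker at (12,337).

```bash
python3 - <<'E'
from h import *
from plant import r
t=load("top0.npz");s=load("scene0.npz")
f=lambda p,z:plane(t,np.array(p)/4.324+[155-.4,145-.4],z).round(4)[:,:2]
b=f([(647,50),(756,63),(728,325),(616,310)],.05);print("bin",b.tolist(),b.mean(0),"yaw",np.degrees(np.arctan2(*( (b[0]+b[1]-b[2]-b[3])[::-1]))),"len",np.linalg.norm(b[0]+b[1]-b[2]-b[3])/2,np.linalg.norm(b[0]-b[1]))
p=f([(360,252),(440,217),(480,300),(403,335)],.015);print("pan",p.tolist(),p.mean(0))
m=f([(326,195),(473,185),(489,362),(339,376)],.003);print("mat",m.tolist(),m.mean(0))
g=tri(t,(255.54,212.79),s,(233.64,173.55)) # fallback
_,bs=blobs(s["img"],(105,100,40),(125,255,255),5);print([(c,A) for c,A,_ in bs])
# funnel rim
mm=[x for x in blobs(t["img"],(60,100,20),(85,255,255),50)[1]]
P=np.argwhere(mm[0][2])[:,::-1].astype(np.int32);h=cv2.convexHull(P).reshape(-1,2).astype(float)
W=plane(t,h,.15)[:,:2].astype(np.float32);print("funnel",cv2.minEnclosingCircle(W))
a=f([(68,190),(30,390),(155,225),(126,405)],.078);print("rails",a.tolist())
for k in((0,1),(2,3)): d=a[k[0]]-a[k[1]];print(np.degrees(np.arctan2(d[1],d[0])))
print("fin top",f([(94,262)],.12),"pointer",f([(38,261)],.08),"marker",f([(12,337)],.082))
print("balls",f([(714,110),(659,135),(703,142),(660,178),(706,190)],.017).tolist())
print("grip", f([(436,298)],.125))
E
```

```text
bin [[0.7338, -0.2036], [0.7232, -0.3028], [0.4825, -0.2723], [0.4941, -0.1736]] [ 0.6084   -0.238075] yaw -7.177854617153465 len 0.2420972996544984 0.09976472322419384
pan [[0.548, 0.0555], [0.5819, -0.0172], [0.5057, -0.0546], [0.4726, 0.0148]] [ 5.2705e-01 -3.7500e-04]
mat [[0.6031, 0.0887], [0.615, -0.0476], [0.4508, -0.0638], [0.4356, 0.0723]] [0.526125 0.0124  ]
[([133.6, 19.55], 977), ([317.0, 29.63], 91), ([361.38, 36.67], 81), ([233.67, 173.79], 24), ([256.34, 250.1], 371)]
funnel ((0.6339142918586731, 0.2651897668838501), 0.05751755088567734)
rails [[0.5883, 0.3122], [0.4119, 0.3346], [0.5583, 0.2339], [0.4006, 0.2512]]
-7.2369220259680125
-6.260425989962371
fin top [[0.5177 0.2772]] pointer [[0.5241 0.3343]] marker [[0.457  0.3521]]
balls [[0.687, -0.27], [0.6623, -0.2187], [0.6563, -0.2592], [0.6216, -0.2191], [0.611, -0.2612]]
grip [[ 0.4914 -0.0131]]
```

```bash
python3 -m pendant '[1,1,-0.97,0,0,0,-0.3, 1,1,-0.97,0,0,0,-0.3, 1,1,-0.97,0,0,0,-0.3, 1,1,-0.97,0,0,0,-0.3, 1,1,-0.97,0,0,0,-0.3]'
python3 -m pendant '[1,1,-0.3,0,0,0,0, 1,1,-0.3,0,0,0,0, 1,1,-0.3,0,0,0,0, 1,1,-0.3,0,0,0,0]'
python3 -m pendant '[1,1,-0.3,0,0,0,0, 1,1,-0.3,0,0,0,0, 1,1,-0.3,0,0,0,0, 1,1,-0.3,0,0,0,0]'
python3 -m pendant '[1,0.6,-0.24,0,0,0,-0.1, 1,0.77,-0.24,0,0,0,-0.2, 1,0.77,-0.24,0,0,0,-0.3, 1,0.77,-0.24,0,0,0,-0.4, 1,0.77,-0.24,0,0,0,-0.5, 1,0.77,-0.24,0,0,0,-0.6, 1,0.77,-0.24,0,0,0,-0.7, 1,0.77,-0.24,0,0,0,-0.79, 1,0.77,-0.24,0,0,0,-0.79]'
python3 - <<'E'
from h import *
from plant import r
s=r.get_state();print(s["q"].round(3) if hasattr(s["q"],"round") else s["q"],R.from_quat(s["eef_rot"]).as_matrix().round(3).tolist())
d=r.snapshot("wrist");np.savez("w1.npz",**d);cv2.imwrite("pics/w1.png",d["img"][:,:,::-1]);print(d["mtx"].tolist(),d["cam_to_world"].round(3).tolist())
E
```

```text
clock: 0.6
tool_pos: [0.3023, -0.3975, 0.2388]
eef_rot: [0.918, 0.397, 0.001, -0.002]
contact_force: [0.8, -0.7, -0.2]
opening: 1.002
finger_force: 0.0
clock: 1.0
tool_pos: [0.3739, -0.2586, 0.239]
eef_rot: [0.918, 0.397, 0.001, -0.001]
contact_force: [-0.4, -0.4, 0.4]
opening: 0.998
finger_force: 0.0
clock: 1.4
tool_pos: [0.4455, -0.119, 0.239]
eef_rot: [0.918, 0.397, 0.002, -0.001]
contact_force: [-0.7, -0.3, -0.1]
opening: 0.997
finger_force: 0.0
clock: 2.3
tool_pos: [0.4959, -0.0186, 0.2382]
eef_rot: [0.52, 0.854, -0.001, -0.0]
contact_force: [-0.2, -0.1, 0.4]
opening: 0.999
finger_force: 0.0
[ 0.348  0.583 -0.64   1.932  0.485  0.785 -0.087] [[-0.46, 0.888, -0.001], [0.888, 0.46, -0.001], [-0.0, -0.001, -1.0]]
[[323.5664044460621, 0.0, 256.0310710102807], [0.0, 323.5664044460621, 189.7185635902957], [0.0, 0.0, 1.0]] [[0.888, -0.444, -0.123, 0.464], [0.46, 0.855, 0.241, 0.043], [-0.002, -0.27, 0.963, 0.383], [0.0, 0.0, 0.0, 1.0]]
```

View pics/w1.png

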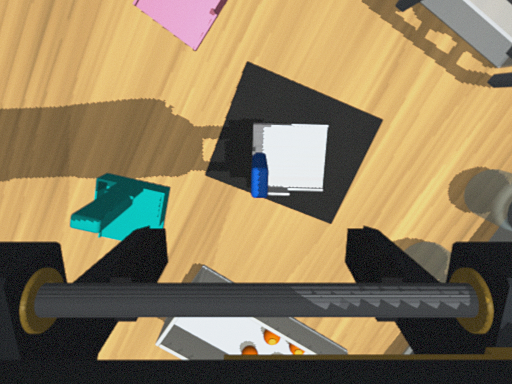

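The wrist view shows the silver scoop: pan front edge at (329,125)–(324,191), blue grip at (260,175). It is nearly aligned with the finger line, with the open side on the right.

```bash
python3 - <<'E'
from h import *
from plant import r
d=load("w1.npz")
m,bs=blobs(d["img"],(105,120,50),(125,255,255),30)
for c,A,k in bs:
    P=np.argwhere(k)[:,::-1];print(c,A,P.min(0),P.max(0)); b=k
    v=d["img"][k].astype(int).sum(1);print(np.percentile(v,[5,50,95]))
    for y in range(P[:,1].min(),P[:,1].max()+1,3):
        q=P[P[:,1]==y];print(y,q[:,0].min(),q[:,0].max(),d["img"][y,int(q[:,0].mean())])
# pan white
wm=cv2.inRange(cv2.cvtColor(np.ascontiguousarray(d["img"]),cv2.COLOR_RGB2HSV),np.array([0,0,150]),np.array([180,40,255]));wm[:110]=0;wm[200:]=0;wm[:,:250]=0;wm[:,340:]=0
c=max(cv2.findContours(wm,0,2)[0],key=cv2.contourArea);re=cv2.minAreaRect(c);print(re)
for y in range(125,195,6):
    x=np.where(wm[y])[0];print(y,x.min(),x.max(), plane(d,[x.max()+.5,y],.009).round(4)[0,:2])
E
```

```text
[258.77, 175.9] 674 [251 153] [267 197]
[126. 219. 371.]
153 256 261 [30 51 84]
156 253 264 [21 46 86]
159 252 265 [23 43 81]
162 252 265 [22 49 85]
165 251 266 [13 39 79]
168 251 266 [ 23  59 121]
171 251 267 [ 23  93 190]
174 251 267 [ 20  65 129]
177 251 266 [ 30 102 211]
180 251 266 [ 22  71 142]
183 251 266 [ 29  94 196]
186 251 267 [ 27  69 139]
189 251 267 [ 34  69 134]
192 251 266 [ 29  99 205]
195 252 267 [ 18  63 132]
((291.0, 157.0), (66.0, 74.0), 90.0)
125 254 328 [0.5497 0.0547]
131 254 326 [0.5511 0.0479]
137 254 326 [0.5546 0.042 ]
143 254 325 [0.5571 0.0356]
149 256 325 [0.5606 0.0296]
155 266 324 [0.5632 0.023 ]
161 267 324 [0.5668 0.0169]
167 268 323 [0.5694 0.0102]
173 268 323 [0.5731 0.004 ]
179 268 322 [ 0.5758 -0.0029]
185 268 322 [ 0.5796 -0.0092]Traceback (most recent call last):
  File "<stdin>", line 14, in <module>
    return umr_minimum(a, axis, None, out, keepdims, initial, where)
ValueError: zero-size array to reduction operation minimum which has no identity
```

```bash
python3 - <<'E'
from h import *
from plant import r
d=load("w1.npz");g=plane(d,(259,181.5),.133)[0];print(g)
y=np.radians(25.1);F=np.array([np.cos(y),np.sin(y)])
mid=np.array([.5647,.0228]);print("grip from front edge",mid-.078*F)
Rw=R.from_matrix(np.c_[[-np.sin(y),np.cos(y),0],[np.cos(y),np.sin(y),0],[0,0,-1]])
print(rows(r,[g[0],g[1],.087],Rw))
E
```

```text
[ 0.49486995 -0.01292161  0.133     ]
grip from front edge [ 0.49406563 -0.01028755]
(array([0.0371, 0.013 , 1.0081]), array([-0.0008,  0.0001,  0.0249]))
```

```bash
python3 -m pendant '[1,0.037,0.013,0.2,0,0,0.025, 1,0.037,0.013,0.5,0,0,0.025, 1,0.037,0.013,0.75,0,0,0.025, 1,0.037,0.013,0.92,0,0,0.025, 1,0.037,0.013,1,0,0,0.025, 1,0.037,0.013,1,0,0,0.025, 0,0.037,0.013,1,0,0,0.025, 0,0.037,0.013,1,0,0,0.025, 0,0.037,0.013,1,0,0,0.025, 0,0.037,0.013,1,0,0,0.025, 0,0.037,0.013,1,0,0,0.025, 0,0.037,0.013,1,0,0,0.025]' 45
python3 -m pendant '[0,0,0,0,0,0,0, 0,0,0,-0.1,0,0,0, 0,0,0,-0.3,0,0,0, 0,0,0,-0.5,0,0,0, 0,0,0,-0.5,0,0,0]'
```

```text
clock: 3.55
tool_pos: [0.4953, -0.0108, 0.0889]
eef_rot: [0.537, 0.844, 0.0, 0.0]
contact_force: [-0.2, -0.4, 0.1]
opening: 0.483
finger_force: 0.0
clock: 4.05
tool_pos: [0.4972, -0.0102, 0.1667]
eef_rot: [0.537, 0.843, 0.002, 0.002]
contact_force: [0.2, -0.6, -0.1]
opening: 0.028
finger_force: 0.0
```

The fingers were too slow and closed after the lift had begun. I'll reopen them and look again.

```bash
python3 -m pendant '[1,0,0,-0.45,0,0,0, 1,0,0,-0.45,0,0,0, 1,0,0,-0.45,0,0,0, 1,0,0,-0.45,0,0,0, 1,0,0,-0.45,0,0,0, 1,0,0,-0.45,0,0,0, 1,0,0,-0.45,0,0,0]'
python3 - <<'E'
from h import *
from plant import r
d=r.snapshot("wrist");np.savez("w2.npz",**d)
m,bs=blobs(d["img"],(105,120,50),(125,255,255),30)
for c,A,k in bs:
    P=np.argwhere(k)[:,::-1];print(c,A,P.min(0),P.max(0))
    # expected if unmoved
print("expected top centre px",proj(d,[.4949,-.0129,.133]))
wm=cv2.inRange(cv2.cvtColor(np.ascontiguousarray(d["img"]),cv2.COLOR_RGB2HSV),np.array([0,0,150]),np.array([180,40,255]))
cs=[c for c in cv2.findContours(wm,0,2)[0] if 2000<cv2.contourArea(c)<9000]
for c in cs: print(cv2.minAreaRect(c),cv2.boundingRect(c))
for y in range(130,190,10):
    x=np.where(wm[y,:380])[0];x=x[x>200];print(y,x.max() if len(x) else None,plane(d,[x.max()+.5,y],.009).round(4)[0,:2])
E
```

```text
clock: 4.75
tool_pos: [0.4947, -0.0107, 0.2303]
eef_rot: [0.537, 0.844, -0.001, -0.001]
contact_force: [0.6, 0.3, -0.5]
opening: 0.644
finger_force: 0.0
[255.87, 186.13] 728 [247 162] [265 209]
expected top centre px [[255.90077448 193.50894809]]
((234.5, 335.5), (37.0, 145.0), 90.0) (162, 317, 146, 38)
((287.5, 163.5), (67.0, 75.0), 90.0) (250, 130, 76, 68)
((475.08258056640625, 10.410511016845703), (103.40644836425781, 56.744873046875), 37.71597671508789) (417, 0, 95, 65)
130 325 [0.5491 0.0541]
140 324 [0.5533 0.0438]
150 324 [0.5587 0.0339]
160 323 [0.5631 0.0232]
170 323 [0.5687 0.0129]
180 323 [0.5743 0.0024]
```

```bash
python3 -m pendant '[0.6,-0.013,0,0.2,0,0,0, 0.6,-0.013,0,0.5,0,0,0, 0.6,-0.013,0,0.75,0,0,0, 0.6,-0.013,0,0.9,0,0,0, 0.5,-0.013,0,0.955,0,0,0, 0,-0.013,0,0.955,0,0,0, 0,-0.013,0,0.955,0,0,0, 0,-0.013,0,0.955,0,0,0, 0,-0.013,0,0.955,0,0,0, 0,-0.013,0,0.955,0,0,0, 0,-0.013,0,0.955,0,0,0, 0,-0.013,0,0.955,0,0,0]' 45
```

```text
clock: 6.0
tool_pos: [0.4966, -0.0126, 0.089]
eef_rot: [0.537, 0.843, 0.0, 0.001]
contact_force: [-1.3, -0.5, 6.7]
opening: 0.157
finger_force: 45.0
```

```bash
python3 -m pendant '[0,0,0,0,0,0,0, 0,0,0,0,0,0,0]' 45
```

```text
clock: 6.2
tool_pos: [0.4966, -0.0126, 0.089]
eef_rot: [0.537, 0.843, 0.0, 0.001]
contact_force: [-0.6, -1.6, 6.6]
opening: 0.156
finger_force: 45.0
```

```bash
cat >> h.py <<'E'
def down(yawdeg,pitch=0):
    """tool y along yaw, tool z down; pitch>0 = nose (tool y side) up, deg"""
    y=np.radians(yawdeg);M=np.c_[[-np.sin(y),np.cos(y),0],[np.cos(y),np.sin(y),0],[0,0,-1]]
    return R.from_matrix(M)*R.from_rotvec([-np.radians(pitch),0,0])
E
python3 - <<'E'
from h import *
print("nose",down(0,20).apply([0,1,0]))
from plant import r
b=np.array([.6084,-.2381]);y=np.radians(-7.2);F=np.array([np.cos(y),np.sin(y)])
p=b-F*(.064+.0355);print(p,rows(r,[*p,.235],down(-7.2)))
t=load("top0.npz");
m=cv2.inRange(cv2.cvtColor(np.ascontiguousarray(t["img"]),cv2.COLOR_RGB2HSV),np.array([0,0,95]),np.array([180,50,255]))[150:225,290:335]
c=max(cv2.findContours(m,0,2)[0],key=cv2.contourArea);h=cv2.convexHull(c).reshape(-1,2)+[290,150]
W=plane(t,h,.05)[:,:2].astype(np.float32);print(cv2.minAreaRect(W))
E
```

```text
nose [0.93969262 0.         0.34202014]
[ 0.50968459 -0.22562934] (array([-1.3246, -0.5203, -0.9728]), array([0.0012, 0.0004, 0.358 ]))
((0.6085153222084045, -0.2367338240146637), (0.10647863894701004, 0.24570438265800476), 83.14286804199219)
```

```bash
python3 -m pendant '[0,0,0,-0.1,0,0,0, 0,0,0,-0.35,0,0,0, 0,0,0,-0.65,0,0,0, 0,-0.15,-0.05,-0.9,0,0,0.05, 0,-0.4,-0.15,-0.97,0,0,0.12, 0,-0.7,-0.25,-0.97,0,0,0.2, 0,-0.9,-0.4,-0.97,0,0,0.28, 0,-1,-0.5,-0.97,0,0,0.34, 0,-1,-0.52,-0.97,0,0,0.358, 0,-1,-0.52,-0.97,0,0,0.358]'
python3 - <<'E'
from h import *
from plant import r
p=[.5097,-.2256];print(rows(r,[*p,.235],down(-7.1)))
print(r.get_state()["q"])
E
```

```text
clock: 7.2
tool_pos: [0.4883, -0.1811, 0.2335]
eef_rot: [0.75, 0.661, -0.0, -0.0]
contact_force: [0.5, 0.4, -1.1]
opening: 0.152
finger_force: 45.0
(array([-0.2767,  0.1788, -0.01  ]), array([-0.0003, -0.0002, -0.0008]))
[ 0.57711785  0.59394013 -0.49845838  1.87383713  0.39302763  0.77240215
 -0.26058224]
```

```bash
python3 -m pendant '[0,-0.15,0.1,0,0,0,0, 0,-0.277,0.179,0,0,0,0, 0,-0.277,0.179,0,0,0,0, 0,-0.277,0.179,0,0,0,0]'
python3 - <<'E'
from h import *
from plant import r
d=r.snapshot("wrist");np.savez("w3.npz",**d);t=r.snapshot("top");np.savez("top1.npz",**t)
a=d["img"][:,:,::-1];cv2.imwrite("pics/w3.png",a)
E
```

```text
clock: 7.6
tool_pos: [0.5107, -0.224, 0.2333]
eef_rot: [0.749, 0.663, 0.001, -0.001]
contact_force: [-0.4, 0.3, -0.4]
opening: 0.156
finger_force: 45.0
```

View pics/w3.png

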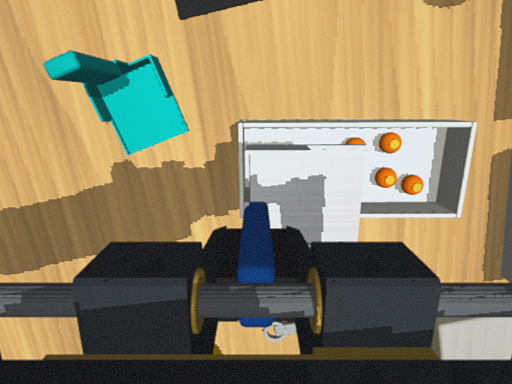

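The wrist view shows the scoop held over the bin's near end. The bin rim corners are at (240,121), (476,123) and (463,217), and the pan front is at (365,146)–(360,240).

```bash
python3 - <<'E'
from h import *
from plant import r
d=load("w3.npz");q=plane(d,[(239.5,121),(476,122.5),(463,217)],.05)[:,:2];print(q,np.linalg.norm(q[0]-q[1]),np.linalg.norm(q[1]-q[2]))
D=q[1]-q[0];yaw=np.degrees(np.arctan2(D[1],D[0]));c=(q[0]+q[2])/2;print(yaw,c)
z=.2333-.086
P=plane(d,[(251,149),(360,145)],z+.017)[:,:2];print("pan left edge",P)
P=plane(d,[(360,150),(359,235)],z+.002)[:,:2];print("front",P,np.degrees(np.arctan2(P[0,0]-P[1,0],P[1,1]-P[0,1])))
b=np.array([.6084,-.2381]);
for cc,yy in((c,yaw),):
    y=np.radians(yy);F=np.array([np.cos(y),np.sin(y)]);print(rows(r,[*(cc-F*.0995),.094],down(yy)))
E
```

```text
[[ 0.49998902 -0.17437522]
 [ 0.7336493  -0.20446104]
 [ 0.72570642 -0.30432703]] 0.23558922199276622 0.10018136841977442
-7.336968682291061 [ 0.61284772 -0.23935113]
pan left edge [[ 0.51170389 -0.18692595]
 [ 0.58364566 -0.19305735]]
front [[ 0.58804732 -0.19922635]
 [ 0.58494652 -0.26464009]] 177.28605198783694
(array([-0.0182,  0.0282,  0.9301]), array([-0.0003, -0.0009,  0.0041]))
```

```bash
python3 -m pendant '[0,-0.01,0.015,0.1,0,0,0.005, 0,-0.01,0.015,0.35,0,0,0.005, 0,-0.01,0.015,0.6,0,0,0.005, 0,-0.01,0.015,0.75,0,0,0.005, 0,-0.01,0.015,0.86,0,0,0.005, 0,-0.01,0.015,0.91,0,0,0.005, 0,-0.01,0.015,0.94,0,0,0.005, 0,-0.01,0.015,0.945,0,0,0.005]'
python3 - <<'E'
from h import *
from plant import r
s=r.get_state();print(s["moment"],s["contact_force"],R.from_quat(s["eef_rot"]).as_matrix().round(3).tolist())
d=r.snapshot("wrist");np.savez("w4.npz",**d)
d2=r.snapshot("top");np.savez("top2.npz",**d2)
a=cv2.resize(d["img"][90:260,190:500,::-1],(700,384));b=cv2.resize(d2["img"][150:225,280:345,::-1],(260,300),interpolation=cv2.INTER_CUBIC)
o=np.zeros((600,800,3),np.uint8);o[:384,:700]=a;o[300:600,540:800]=b;cv2.imwrite("pics/w4.png",o)
E
```

```text
clock: 8.5
tool_pos: [0.5126, -0.2272, 0.092]
eef_rot: [0.752, 0.659, 0.0, 0.0]
contact_force: [-0.2, -0.0, -1.0]
opening: 0.156
finger_force: 45.0
[ 0.01428291 -0.07674372 -0.00690307] [-0.21859695 -0.02246631 -1.04648065] [[0.132, 0.991, 0.001], [0.991, -0.132, 0.0], [0.0, 0.0, -1.0]]
```

View pics/w4.png

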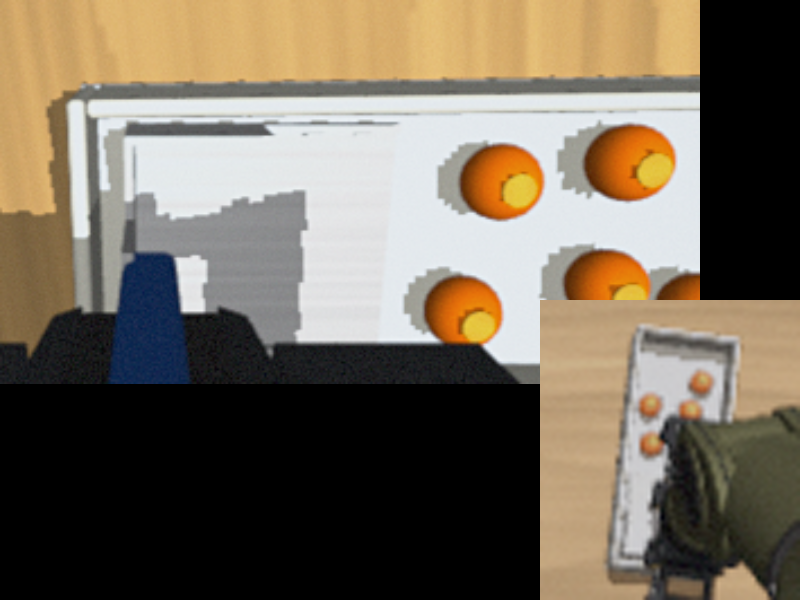

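The scoop sits flat in the bin's near end behind all five balls, with clearance at the sides. Now I push it forward.

```bash
python3 -m pendant '[0,0.005,0.04,0.006,0,0,0, 0,0.005,0.11,0.006,0,0,0, 0,0.005,0.19,0.006,0,0,0, 0,0.005,0.27,0.006,0,0,0, 0,0.005,0.35,0.006,0,0,0, 0,0.005,0.43,0.006,0,0,0, 0,0.005,0.51,0.006,0,0,0, 0,0.006,0.59,0.006,0,0,0, 0,0.006,0.66,0.006,0,0,0, 0,0.006,0.73,0.006,0,0,0, 0,0.006,0.78,0.006,0,0,0, 0,0.006,0.82,0.006,0,0,0]'
python3 - <<'E'
from h import *
from plant import r
d=r.snapshot("wrist");np.savez("w5.npz",**d);cv2.imwrite("pics/w5.png",cv2.resize(d["img"][80:280,180:500,::-1],(640,400)))
E
```

```text
clock: 9.8
tool_pos: [0.6287, -0.2427, 0.0921]
eef_rot: [0.753, 0.658, -0.005, -0.005]
contact_force: [-23.8, 4.6, 28.9]
opening: 0.158
finger_force: 45.0
```

View pics/w5.png

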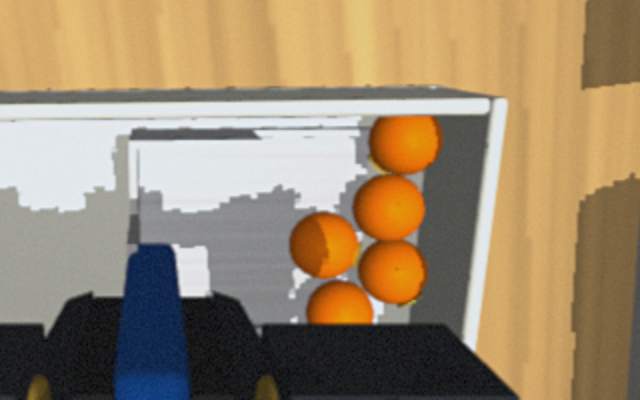

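Two balls are on the pan, at (325,245) and (340,300). The left ball at (405,140) is jammed on the pan's side wall and two more are at the lip. I'll back off, shift left and push again.

```bash
python3 -m pendant '[0,0,-0.06,-0.004,0,0,0, 0,0.015,-0.09,-0.004,0,0,0, 0,0.035,-0.09,-0.004,0,0,0, 0,0.035,-0.06,-0.004,0,0,0, 0,0.035,-0.03,-0.004,0,0,0, 0,0.035,0,-0.004,0,0,0, 0,0.035,0.02,-0.004,0,0,0]'
python3 - <<'E'
from h import *
from plant import r
d=r.snapshot("wrist");np.savez("w6.npz",**d);cv2.imwrite("pics/w6.png",cv2.resize(d["img"][80:280,180:500,::-1],(640,400)))
E
```

```text
clock: 10.55
tool_pos: [0.6324, -0.2372, 0.0922]
eef_rot: [0.752, 0.659, -0.005, -0.005]
contact_force: [-21.5, 5.4, 25.3]
opening: 0.155
finger_force: 45.0
```

View pics/w6.png

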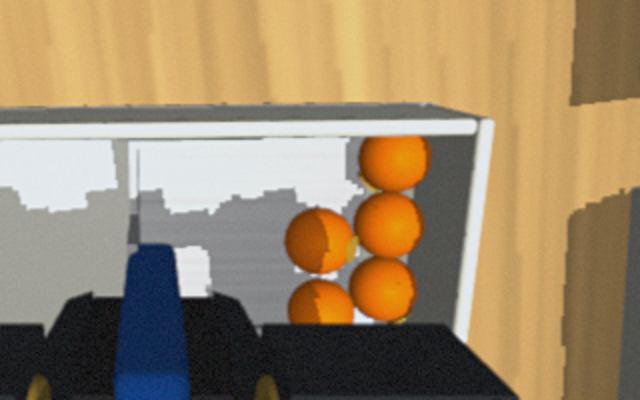

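```bash
python3 -m pendant '[0,0,-0.04,-0.006,0,0,0, 0,0,0.0,-0.006,0,0,0, 0,0,0.04,-0.006,0,0,0, 0,0,0.06,-0.006,0,0,0]'
python3 - <<'E'
from h import *
from plant import r
d=r.snapshot("wrist");np.savez("w7.npz",**d);cv2.imwrite("pics/w7.png",cv2.resize(d["img"][80:280,180:500,::-1],(640,400)))
m,bs=blobs(d["img"],(5,150,90),(16,255,255),60);print([(c,A) for c,A,_ in bs])
m,bs=blobs(load("w6.npz")["img"],(5,150,90),(16,255,255),60);print([(c,A) for c,A,_ in bs])
E
```

```text
clock: 11.0
tool_pos: [0.6351, -0.2382, 0.0934]
eef_rot: [0.753, 0.658, -0.01, -0.01]
contact_force: [-34.3, 8.3, 37.8]
opening: 0.161
finger_force: 45.0
[([357.38, 199.84], 3456)]
[([359.91, 199.95], 3331)]
```

```bash
python3 -m pendant '[0,0,-0.03,0,0,0,0, 0,0,-0.055,0,-0.028,0,0, 0,0,-0.08,0,-0.055,0,0, 0,0,-0.105,0,-0.083,0,0, 0,0,-0.13,0,-0.111,0,0, 0,0,-0.18,0,-0.167,0,0, 0,0,-0.24,0,-0.222,0,0, 0,0,-0.27,-0.02,-0.25,0,0, 0,0,-0.28,-0.08,-0.25,0,0, 0,0,-0.28,-0.15,-0.25,0,0]'
python3 - <<'E'
from h import *
from plant import r
d=r.snapshot("wrist");np.savez("w8.npz",**d);cv2.imwrite("pics/w8.png",cv2.resize(d["img"][80:280,180:500,::-1],(640,400)))
E
```

```text
clock: 12.05
tool_pos: [0.6024, -0.2335, 0.1019]
eef_rot: [0.74, 0.648, 0.119, 0.135]
contact_force: [-0.1, -1.0, -2.6]
opening: 0.155
finger_force: 45.0
```

View pics/w8.png

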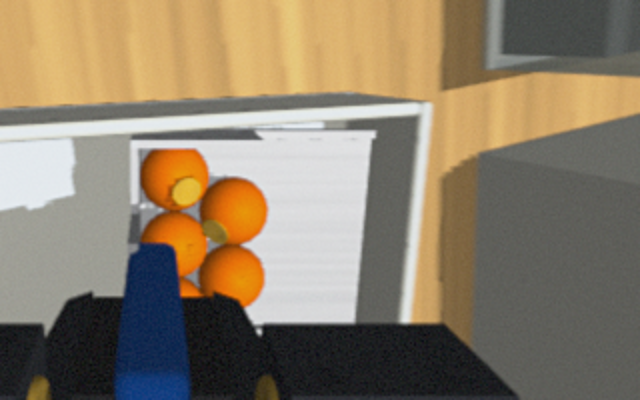

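All five balls are in the pan and have rolled to its back. Next I lift it and plan the carry and the pour.

```bash
cat >> h.py <<'E'
LIP=np.array([0,.078,.086]);AX=np.array([.634,.265])
def tcp_for_lip(back,z,yaw,pitch):
    y=np.radians(yaw);F=np.array([np.cos(y),np.sin(y)]);Rw=down(yaw,pitch)
    return np.r_[AX-back*F,z]-Rw.apply(LIP),Rw
E
python3 - <<'E'
from h import *
from plant import r
s=r.get_state();p=np.array(s["tool_pos"]);R0=R.from_quat(s["eef_rot"]);print(R0.apply([0,1,0]))
print("lift",rows(r,p+[0,0,.1],R0))
q,Rw=tcp_for_lip(.03,.21,12,22);print(q);print(rows(r,q,Rw))
t=load("top0.npz");print("jar blue",plane(t,[264.5,145.5],.12),"steel",plane(t,[234.5,145],.085))
E
python3 -m pendant '[0,0,0.02,-0.05,0,0,0, 0,0,0.08,-0.2,0,0,0, 0,0,0.16,-0.4,0,0,0, 0,0,0.26,-0.62,0,0,0, 0,0,0.34,-0.82,0,0,0, 0,0,0.38,-0.94,0,0,0, 0,0,0.39,-0.96,0,0,0]'
```

```text
[ 0.92573215 -0.12310266  0.35758318]
lift (array([ 3.000e-04,  2.384e-01, -6.226e-01]), array([0., 0., 0.]))
[0.50240344 0.23702829 0.2605185 ]
(array([ 3.0245, -0.6375, -1.3595]), array([-0.0115,  0.0793, -0.2024]))
jar blue [[ 0.75193584 -0.04372957  0.12      ]] steel [[0.76369939 0.07141318 0.085     ]]
clock: 12.8
tool_pos: [0.6076, -0.2339, 0.2606]
eef_rot: [0.74, 0.648, 0.121, 0.136]
contact_force: [0.4, 0.2, -2.4]
opening: 0.159
finger_force: 45.0
```

```bash
python3 - <<'E'
from h import *
from plant import r
q,Rw=tcp_for_lip(.03,.21,12,22);a,b=rows(r,q,Rw);print(a,a/a[0],b,r.get_state()["q"])
E
```

```text
[ 3.0196 -1.0396 -0.3884] [ 1.         -0.34428401 -0.12862631] [-0.0117  0.0781 -0.2031] [ 0.79503892  0.67014998 -0.78050742  1.80880062  0.8284164   0.58230342
 -0.56546584]
```

```bash
python3 -m pendant '[0,0.05,-0.017,-0.006,0,0,0, 0,0.15,-0.052,-0.019,0,0,0, 0,0.3,-0.103,-0.039,0,0,0, 0,0.47,-0.162,-0.061,0,0,0, 0,0.65,-0.224,-0.084,0,0,0, 0,0.82,-0.282,-0.106,0,0,0, 0,1,-0.344,-0.129,0,0,0]'
python3 -m pendant '[0,0.18,-0.062,-0.023,0,0,0, 0,0.36,-0.124,-0.046,0,0,0, 0,0.54,-0.186,-0.07,0,0,0, 0,0.72,-0.248,-0.093,0,0,0, 0,0.9,-0.31,-0.116,0,0,0, 0,1,-0.344,-0.129,0,0,0]'
python3 -m pendant '[0,0.1,-0.034,-0.013,0,0,-0.02, 0,0.25,-0.086,-0.032,0,0.01,-0.04, 0,0.42,-0.145,-0.054,0,0.02,-0.07, 0,0.59,-0.203,-0.076,-0.003,0.03,-0.1, 0,0.74,-0.255,-0.095,-0.005,0.04,-0.12, 0,0.86,-0.296,-0.11,-0.008,0.055,-0.15, 0,0.95,-0.327,-0.122,-0.01,0.07,-0.18, 0,1,-0.344,-0.129,-0.012,0.078,-0.2, 0,1.0,-0.344,-0.129,-0.012,0.078,-0.203]'
python3 - <<'E'
from h import *
from plant import r
print("q",r.get_state()["q"].round(2))
for n in("wrist","top"):
    d=r.snapshot(n);np.savez(n+"p.npz",**d)
    _,bs=blobs(d["img"],(5,150,90),(16,255,255),12);print(n,[(c,A) for c,A,_ in bs])
for L,z,p in((.03,.21,22),(.03,.2,10),(.03,.185,0),(.03,.18,-10),(.03,.175,-20),(.03,.175,-30),(.03,.175,-38)):
    q,Rw=tcp_for_lip(L,z,12,p);a,b=rows(r,q,Rw);print(p,a.round(3),b.round(3))
E
```

```text
clock: 13.5
tool_pos: [0.5691, -0.0763, 0.256]
eef_rot: [0.74, 0.649, 0.117, 0.133]
contact_force: [0.3, 0.3, -1.9]
opening: 0.155
finger_force: 45.0
clock: 14.1
tool_pos: [0.5339, 0.0818, 0.2565]
eef_rot: [0.739, 0.65, 0.118, 0.132]
contact_force: [0.1, -0.1, -2.0]
opening: 0.157
finger_force: 45.0
clock: 15.0
tool_pos: [0.5005, 0.234, 0.2576]
eef_rot: [0.618, 0.764, 0.146, 0.118]
contact_force: [-0.0, -0.8, -2.3]
opening: 0.158
finger_force: 45.0
q [-0.17  0.52 -0.65  2.1   1.12  0.54 -1.46]
wrist [([488.65, 165.05], 6822), ([232.28, 74.78], 18), ([422.0, 90.05], 21), ([279.22, 191.11], 1983), ([387.77, 203.31], 13), ([404.5, 211.08], 12), ([472.65, 338.43], 2179)]
top [([410.85, 150.85], 13), ([106.85, 153.08], 13), ([95.53, 166.73], 15), ([401.59, 178.65], 17), ([188.08, 194.12], 52), ([177.29, 193.52], 21), ([96.33, 211.83], 18)]
22 [ 0.027  0.02  -0.012] [-0.004  0.001 -0.001]
10 [ 0.027  0.126 -0.047] [ 0.13   0.001 -0.001]
0 [ 0.027  0.211 -0.012] [ 0.241  0.001 -0.001]
-10 [ 0.027  0.328 -0.017] [ 0.352  0.001 -0.001]
-20 [0.027 0.45  0.001] [ 0.463  0.001 -0.001]
-30 [0.027 0.585 0.012] [ 0.574  0.001 -0.001]
-38 [0.028 0.69  0.037] [ 0.663  0.    -0.001]
```

```bash
python3 -m pendant '[0,0.027,0.06,-0.025,0.05,0,0, 0,0.027,0.126,-0.04,0.13,0,0, 0,0.027,0.19,-0.02,0.21,0,0, 0,0.027,0.25,-0.012,0.27,0,0, 0,0.027,0.29,-0.014,0.31,0,0, 0,0.027,0.32,-0.016,0.345,0,0, 0,0.027,0.35,-0.012,0.375,0,0, 0,0.027,0.39,-0.006,0.41,0,0, 0,0.027,0.42,0,0.435,0,0, 0,0.027,0.45,0.001,0.463,0,0, 0,0.027,0.51,0.006,0.51,0,0, 0,0.027,0.585,0.012,0.574,0,0]'
python3 -m pendant '[0,0,0.06,0.015,0.05,0,0, 0,0,0.105,0.025,0.089,0,0, 0,0,0.105,0.025,0.089,0,0, 0,0,0.105,0.025,0.089,0,0, 0,0,0.105,0.025,0.089,0,0, 0,0,0.105,0.025,0.089,0,0]'
python3 - <<'E'
from h import *
from plant import r
print("q",r.get_state()["q"].round(2),R.from_quat(r.get_state()["eef_rot"]).apply([0,1,0]))
d=r.snapshot("wrist");np.savez("w9.npz",**d);s=r.snapshot("scene");np.savez("s9.npz",**s)
o=np.zeros((600,800,3),np.uint8);o[:300,:400]=cv2.resize(d["img"][:,:,::-1],(400,300));o[200:600,350:800]=cv2.resize(s["img"][110:250,270:427,::-1],(450,400),interpolation=cv2.INTER_CUBIC)
cv2.imwrite("pics/w9.png",o)
_,bs=blobs(d["img"],(5,150,90),(16,255,255),12);print([(c,A) for c,A,_ in bs])
_,bs=blobs(s["img"],(5,150,90),(16,255,255),8);print([(c,A) for c,A,_ in bs if 250<c[0]<430 and c[1]>100])
E
```

```text
clock: 16.3
tool_pos: [0.5811, 0.2534, 0.2901]
eef_rot: [0.609, 0.75, -0.201, -0.163]
contact_force: [1.1, 0.3, -1.0]
opening: 0.152
finger_force: 45.0
clock: 16.9
tool_pos: [0.5919, 0.2568, 0.2792]
eef_rot: [0.595, 0.735, -0.252, -0.204]
contact_force: [-0.5, 1.4, -1.2]
opening: 0.158
finger_force: 45.0
q [-0.25  1.15 -0.72  0.64  0.34  2.09 -0.51] [ 0.77230881  0.16407209 -0.61369329]
[([22.15, 81.9], 2288), ([24.64, 55.14], 14), ([449.77, 162.76], 576), ([428.24, 189.15], 2423), ([43.08, 258.28], 472), ([51.51, 334.3], 316)]
[([397.55, 134.64], 11), ([370.67, 166.75], 12), ([334.87, 184.71], 107), ([393.75, 242.7], 368), ([261.18, 287.87], 39), ([272.25, 310.91], 53)]
```

View pics/w9.png

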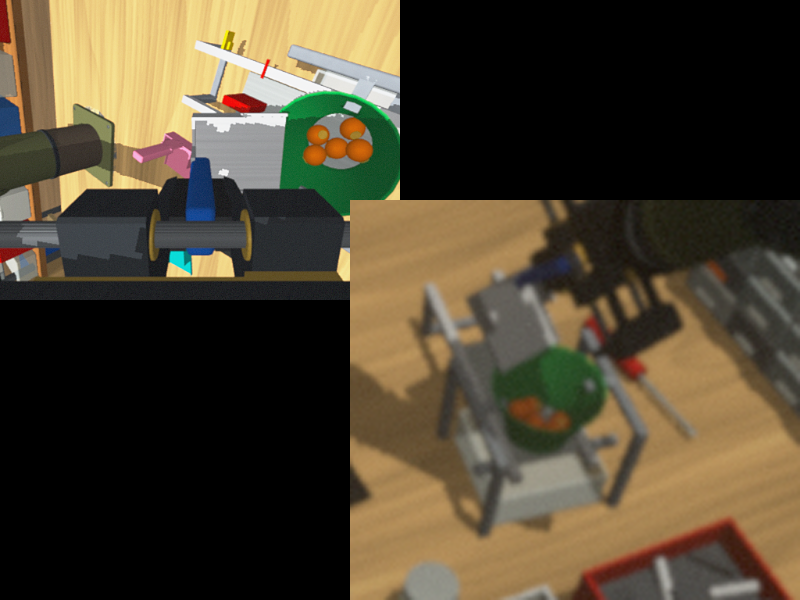

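All five balls are in the funnel: the wrist picture shows them on the shut gate at about (338,143) and the scoop is empty. Next I level the scoop and take it back to the mat.

```bash
python3 - <<'E'
from h import *
from plant import r
for L,z,p in ((.03,.19,-20),(.035,.21,0)):
    q,Rw=tcp_for_lip(L,z,12,p);print(q,*rows(r,q,Rw))
E
```

```text
[0.56173221 0.24963901 0.29749114] [-0.006  -0.2393  0.0294] [-1.986e-01 -1.000e-04 -1.000e-04]
[0.52346932 0.24150598 0.296     ] [-0.0061 -0.4391  0.1974] [-4.208e-01 -1.000e-04 -1.000e-04]
```

```bash
python3 -m pendant '[0,0,-0.06,-0.02,-0.04,0,0, 0,0,-0.15,0,-0.11,0,0, 0,0,-0.24,0.03,-0.2,0,0, 0,0,-0.33,0.1,-0.29,0,0, 0,0,-0.4,0.16,-0.37,0,0, 0,0,-0.44,0.197,-0.421,0,0, 0,0,-0.44,0.197,-0.421,0,0]'
python3 - <<'E'
from h import *
from plant import r
y=np.radians(15);F=np.array([np.cos(y),np.sin(y)]);p=np.array([.526,.006])-.0355*F;print(p)
print(rows(r,[*p,.24],down(15)),r.get_state()["q"].round(2))
E
```

```text
clock: 17.7
tool_pos: [0.5191, 0.2415, 0.2965]
eef_rot: [0.628, 0.779, -0.002, 0.001]
contact_force: [1.0, 0.6, -1.3]
opening: 0.152
finger_force: 45.0
[ 0.49170963 -0.00318808]
(array([-1.5537, -0.5243,  0.383 ]), array([-0.001 ,  0.0022, -0.0305])) [-0.07  0.65 -0.79  1.63  0.51  1.08 -0.79]
```

```bash
python3 -m pendant '[0,-0.08,-0.03,0,0,0,0, 0,-0.28,-0.1,0,0,0,0, 0,-0.55,-0.18,0.05,0,0,0, 0,-0.8,-0.26,0.1,0,0,0, 0,-1,-0.34,0.15,0,0,-0.01]'
python3 -m pendant '[0,-0.25,-0.08,0.08,0,0,-0.01, 0,-0.45,-0.15,0.17,0,0,-0.02, 0,-0.55,-0.184,0.23,0,0,-0.02, 0,-0.55,-0.184,0.23,0,0,-0.02]'
python3 - <<'E'
from h import *
from plant import r
y=np.radians(15);F=np.array([np.cos(y),np.sin(y)]);p=np.array([.526,.006])-.0355*F
print(rows(r,[*p,.09],down(15)))
d=r.snapshot("wrist");np.savez("w10.npz",**d)
# scoop pitch check: pan white region front edge height, by scene cam
E
```

```text
clock: 18.2
tool_pos: [0.5063, 0.0817, 0.2717]
eef_rot: [0.625, 0.781, -0.001, -0.0]
contact_force: [0.3, 0.1, -1.5]
opening: 0.154
finger_force: 45.0
clock: 18.6
tool_pos: [0.4961, -0.0043, 0.2364]
eef_rot: [0.613, 0.79, -0.002, -0.001]
contact_force: [-0.4, 0.3, -1.5]
opening: 0.154
finger_force: 45.0
(array([ 0.0147, -0.022 ,  0.9762]), array([-0.0029,  0.    , -0.0075]))
```

Descending slowly to contact.

```bash
python3 -m pendant '[0,0.014,-0.02,0.15,0,0,0, 0,0.014,-0.02,0.4,0,0,0, 0,0.014,-0.02,0.65,0,0,0, 0,0.014,-0.02,0.82,0,0,0, 0,0.014,-0.02,0.9,0,0,0, 0,0.014,-0.02,0.94,0,0,0, 0,0.014,-0.02,0.965,0,0,0, 0,0.014,-0.02,0.978,0,0,0, 0,0.014,-0.02,0.978,0,0,0]'
python3 -c "
from plant import r;s=r.get_state();print(s['moment'],s['contact_force'])"
```

```text
clock: 19.55
tool_pos: [0.493, 0.0003, 0.092]
eef_rot: [0.611, 0.792, 0.0, 0.0]
contact_force: [0.2, 0.0, -0.8]
opening: 0.159
finger_force: 45.0
[-0.03456002 -0.10804722  0.00360985] [ 0.23971686  0.02223544 -0.83296874]
```

```bash
python3 -m pendant '[0,0,0,0.01,0,0,0, 0,0,0,0.02,0,0,0, 0,0,0,0.022,0,0,0]'
python3 -c "
from plant import r;s=r.get_state();print(s['moment'],s['contact_force'])"
```

```text
clock: 19.85
tool_pos: [0.4928, 0.0001, 0.089]
eef_rot: [0.611, 0.792, -0.0, 0.0]
contact_force: [-1.4, -1.4, 10.8]
opening: 0.152
finger_force: 45.0
[-0.23594202  0.30889235  0.05908644] [-1.44751163 -1.40680975 10.76532949]
```

```bash
python3 -m pendant '[0.6,0,0,-0.01,0,0,0, 0.6,0,0,-0.01,0,0,0, 0.6,0,0,-0.01,0,0,0, 0.6,0,0,-0.01,0,0,0, 0.6,0,0,-0.01,0,0,0, 0.6,0,0,-0.1,0,0,0, 0.6,0,0,-0.3,0,0,0, 0.6,0,0,-0.6,0,0,0, 0.6,0,0,-0.9,0,0,0, 0.6,0,0,-0.95,0,0,0]'
python3 - <<'E'
from h import *
from plant import r
d=r.snapshot("wrist");np.savez("w11.npz",**d)
_,bs=blobs(d["img"],(105,120,50),(125,255,255),60);print([(c,A) for c,A,_ in bs])
y=np.radians(15);F=np.array([np.cos(y),np.sin(y),0])
print("expect grip top",proj(d,[.4928,.0001,.133]),"front corners",proj(d,[np.array([.4928,0,.005])+.078*F+k*np.array([-F[1],F[0],0]) for k in(.039,-.039)]))
wm=cv2.inRange(cv2.cvtColor(np.ascontiguousarray(d["img"]),cv2.COLOR_RGB2HSV),np.array([0,0,150]),np.array([180,40,255]))
for c in cv2.findContours(wm,0,2)[0]:
    if cv2.contourArea(c)>1500: print(cv2.boundingRect(c),cv2.contourArea(c))
E
```

```text
clock: 20.85
tool_pos: [0.4949, 0.0014, 0.2347]
eef_rot: [0.611, 0.792, 0.003, 0.002]
contact_force: [0.3, 0.8, 0.6]
opening: 0.597
finger_force: 0.0
[([251.46, 183.2], 731)]
expect grip top [[252.64233552 190.00378059]] front corners [[321.07552104 126.3273198 ]
 [317.88172087 191.95891643]]
(201, 317, 151, 38) 3232.0
(246, 128, 76, 67) 4068.5
```

```bash
python3 - <<'E'
from h import *
from plant import r
y=np.radians(-6.8);F=np.array([np.cos(y),np.sin(y)]);g=AX-.115*F;print(g,rows(r,[*g,.22],down(83.2)))
E
python3 -m pendant '[0.5,0.3,0,-0.05,0,0,0, 0.5,0.6,0,-0.05,0,0,0, 0.5,0.9,0.02,-0.05,0,0,0, 0.5,0.98,0.03,-0.05,0,0,0]'
python3 - <<'E'
from h import *
from plant import r
y=np.radians(-6.8);F=np.array([np.cos(y),np.sin(y)]);g=AX-.115*F;print(g,rows(r,[*g,.235],down(83.2)))
E
```

```text
[0.51980897 0.27861646] (array([1.7495, 0.6325, 0.0924]), array([ 0.0026,  0.0026, -0.7615]))
clock: 21.3
tool_pos: [0.4576, 0.1486, 0.2374]
eef_rot: [0.608, 0.794, 0.0, -0.002]
contact_force: [0.2, 0.5, 0.3]
opening: 0.498
finger_force: 0.0
[0.51980897 0.27861646] (array([0.7283, 0.6265, 0.0177]), array([ 4.000e-04, -2.300e-03, -7.563e-01]))
```

```bash
python3 -m pendant '[0.5,0.2,0.17,0,0,0,-0.09, 0.5,0.42,0.35,0,0,0,-0.18, 0.5,0.6,0.5,0,0,0,-0.27, 0.5,0.7,0.6,0,0,0,-0.36, 0.5,0.728,0.627,0,0,0,-0.45, 0.5,0.728,0.627,0,0,0,-0.54, 0.5,0.728,0.627,0,0,0,-0.63, 0.5,0.728,0.627,0,0,0,-0.72, 0.5,0.728,0.627,0,0,0,-0.756, 0.5,0.728,0.627,0,0,0,-0.756]'
python3 - <<'E'
from h import *
from plant import r
print(r.get_state()["q"].round(2))
d=r.snapshot("wrist");np.savez("w12.npz",**d)
t=r.snapshot("top");np.savez("t12.npz",**t);s=r.snapshot("scene");np.savez("s12.npz",**s)
print("expected fin top/pointer",proj(d,[.52,.2787,.126]),proj(d,[.5241,.3343,.08]),"marker",proj(d,[.457,.352,.082]))
for n,lo,hi in(("red",(0,150,60),(4,255,255)),("red2",(174,150,60),(180,255,255)),("yel",(23,150,100),(35,255,255)),("green",(55,120,30),(85,255,255))):
    _,bs=blobs(d["img"],lo,hi,15)
    for c,A,k in bs:
        P=np.argwhere(k)[:,::-1];print(n,c,A,P.min(0),P.max(0))
E
```

```text
clock: 22.3
tool_pos: [0.5227, 0.2718, 0.2359]
eef_rot: [0.064, 0.998, -0.001, -0.002]
contact_force: [0.9, 0.2, -0.4]
opening: 0.5
finger_force: 0.0
[-0.01  0.84 -1.06  1.65  0.79  1.14  0.16]
expected fin top/pointer [[265.13832949 183.6293749 ]] [[322.75317236 168.60655126]] marker [[337.72247602  92.80624156]]
red [409.68, 139.68] 1755 [394  97] [424 185]
red [265.33, 179.55] 654 [259 151] [272 204]
red [311.34, 170.22] 83 [300 168] [323 172]
red2 [261.75, 154.81] 16 [259 151] [265 158]
yel [443.14, 4.38] 242 [430   0] [458  11]
yel [408.08, 30.52] 368 [389  12] [432  38]
yel [331.5, 94.12] 214 [320  89] [348 100]
green [261.3, 264.08] 989 [212 248] [305 283]
green [264.57, 335.05] 4679 [196 317] [336 354]
```

```bash
python3 - <<'E'
from h import *
from plant import r
d=load("w12.npz");print("cam",d["cam_to_world"][:3,3].round(3))
y=np.radians(-6.8);F=np.array([np.cos(y),np.sin(y)]);N=np.array([-F[1],F[0]])
sf=lambda p:((p[:,:2]-AX)@np.c_[F,N]).round(4)
print("pointer tip",sf(plane(d,[(322,170.2),(311,170.2),(301,170.2)],.079)).tolist())
print("fin top corners",sf(plane(d,[(259,204),(272,204),(265.5,204)],.126)).tolist())
for x in (323,328,333,338,343,346):
    print(x,[tuple(d["img"][v,x]) and int(d["img"][v,x].astype(int).sum()) for v in range(86,104)])
print(sf(plane(d,[(333,v) for v in (89,92,95,98,100)],.082)).tolist())
# rail direction in wrist: green circle
k=[b for b in blobs(d["img"],(55,120,30),(85,255,255),15)[1]][1][2]
# scene check by triangulation of marker & pointer
s=load("s12.npz");t=load("t12.npz")
print("scene exp",proj(s,[.457,.352,.08]),proj(s,[.524,.334,.08]))
E
```

```text
cam [0.454 0.28  0.381]
pointer tip [[-0.1156, 0.0554], [-0.1157, 0.0449], [-0.1157, 0.0354]]
fin top corners [[-0.0974, -0.005], [-0.0974, 0.0058], [-0.0974, 0.0004]]
323 [551, 541, 509, 392, 346, 352, 362, 354, 361, 347, 352, 356, 347, 342, 462, 522, 518, 503]
328 [550, 531, 534, 475, 407, 344, 347, 343, 339, 339, 384, 479, 486, 479, 514, 520, 498, 499]
333 [538, 513, 492, 474, 470, 486, 468, 484, 485, 482, 452, 533, 518, 531, 511, 517, 494, 494]
338 [518, 499, 477, 455, 470, 505, 470, 485, 485, 480, 452, 526, 525, 520, 507, 502, 488, 487]
343 [506, 471, 449, 459, 473, 508, 467, 480, 484, 482, 456, 531, 513, 511, 498, 497, 494, 484]
346 [491, 469, 465, 471, 482, 514, 469, 480, 483, 479, 453, 524, 515, 502, 499, 485, 487, 488]
[[-0.1893, 0.0611], [-0.1868, 0.0612], [-0.1842, 0.0614], [-0.1817, 0.0615], [-0.18, 0.0616]]
scene exp [[331.57598052 143.08849403]] [[336.65620309 158.3803532 ]]
```

```bash
python3 - <<'E'
from h import *
d=load("w12.npz")
for x in(334,340,346): print([d["img"][v,x].tolist() for v in range(84,102)])
print(proj(d,[[*(AX+np.array([np.cos(-.1187),np.sin(-.1187)])*sx+np.array([.1184,.993])*.06),z] for sx in(-.19,-.186) for z in(.064,.082)]))
E
```

```text
[[233, 199, 118], [231, 197, 119], [230, 188, 118], [221, 179, 113], [211, 169, 108], [203, 162, 105], [198, 155, 105], [211, 168, 115], [232, 237, 0], [236, 242, 7], [235, 240, 10], [235, 242, 7], [223, 226, 0], [222, 195, 111], [224, 181, 123], [223, 181, 119], [221, 180, 115], [220, 179, 114]]
[[231, 193, 120], [231, 195, 122], [222, 182, 115], [214, 168, 108], [203, 161, 100], [198, 159, 102], [205, 161, 109], [214, 175, 119], [232, 238, 0], [233, 240, 7], [233, 238, 10], [235, 240, 7], [226, 228, 0], [223, 193, 111], [225, 181, 123], [222, 182, 116], [217, 178, 111], [214, 173, 109]]
[[229, 195, 121], [219, 178, 107], [214, 170, 107], [204, 164, 101], [201, 161, 103], [202, 163, 106], [209, 165, 108], [218, 178, 118], [232, 237, 0], [235, 240, 5], [235, 240, 8], [235, 239, 5], [227, 226, 0], [222, 192, 110], [220, 177, 118], [217, 174, 111], [216, 174, 109], [213, 169, 103]]
[[327.5507481   88.88584784]
 [331.82793644  88.19146816]
 [327.33432339  93.34557196]
 [331.58249811  92.92388423]]
```

```bash
python3 - <<'E'
from h import *
from plant import r
y=np.radians(-6.8);F=np.array([np.cos(y),np.sin(y)]);N=np.array([-F[1],F[0]]);g=AX-.1156*F+.0004*N
print(g,rows(r,[*g,.090],down(83.2)))
E
```

```text
[0.51926055 0.27908468] (array([0.0271, 0.0425, 0.98  ]), array([-0.001 , -0.0011, -0.0061]))
```

```bash
python3 -m pendant '[0.5,0.027,0.042,0.1,0,0,-0.006, 0.5,0.027,0.042,0.3,0,0,-0.006, 0.5,0.027,0.042,0.55,0,0,-0.006, 0.5,0.027,0.042,0.8,0,0,-0.006, 0.5,0.027,0.042,0.93,0,0,-0.006, 0.5,0.027,0.042,0.98,0,0,-0.006, 0.5,0.027,0.042,0.98,0,0,-0.006]' 50
python3 -m pendant '[0,0,0,0,0,0,0, 0,0,0,0,0,0,0, 0,0,0,0,0,0,0, 0,0,0,0,0,0,0, 0,0,0,0,0,0,0, 0,0,0,0,0,0,0, 0,0,0,0,0,0,0]' 50
```

```text
clock: 23.15
tool_pos: [0.5186, 0.2798, 0.0897]
eef_rot: [0.058, 0.998, -0.001, -0.001]
contact_force: [0.8, -0.2, 0.1]
opening: 0.496
finger_force: 0.0
clock: 23.85
tool_pos: [0.5198, 0.2799, 0.0915]
eef_rot: [0.059, 0.998, 0.0, -0.0]
contact_force: [0.1, -0.6, 5.1]
opening: 0.129
finger_force: 50.0
```

```bash
python3 -m pendant '[0,0.03,0,0,0,0,0, 0,0.09,0,0,0,0,0, 0,0.16,0,0,0,0,0, 0,0.23,0,0,0,0,0, 0,0.3,0,0,0,0,0, 0,0.36,0,0,0,0,0, 0,0.41,0,0,0,0,0, 0,0.445,0,0,0,0,0, 0,0.46,0,0,0,0,0, 0,0.46,0,0,0,0,0, 0,0.46,0,0,0,0,0]'
cat > chk.py <<'E'
from h import *
from plant import r
d=r.snapshot("wrist");np.savez("w13.npz",**d);s=r.get_state();print(s["tool_pos"],s["contact_force"],s["opening"])
y=np.radians(-6.8);F=np.array([np.cos(y),np.sin(y)]);N=np.array([-F[1],F[0]])
sf=lambda p:((p[:,:2]-AX)@np.c_[F,N]).round(4)
p=np.array(s["tool_pos"]);print("tcp stand",sf(p[None]))
print("exp pointer/marker px",proj(d,[[*(AX+F*-.185+N*v),.081] for v in(.045,.055,.066)]).round(1).tolist())
for n,lo,hi,z in(("red",(0,150,60),(4,255,255),.079),("yel",(26,200,100),(35,255,255),.082)):
    for c,A,k in blobs(d["img"],lo,hi,12)[1]:
        P=np.argwhere(k)[:,::-1];print(n,c,A,P.min(0),P.max(0),sf(plane(d,c,z))[0])
_,bs=blobs(d["img"],(5,150,90),(16,255,255),20);print("orange",[(c,A) for c,A,_ in bs])
E
python3 chk.py
```

```text
clock: 24.95
tool_pos: [0.4539, 0.2881, 0.0915]
eef_rot: [0.06, 0.998, 0.0, 0.002]
contact_force: [8.0, -0.1, 3.1]
opening: 0.13
finger_force: 50.0
[0.45396891 0.28813172 0.09150433] [ 7.47975247 -0.05212041  3.08030062] 0.13307899980071272
tcp stand [[-0.1815  0.0017]]
exp pointer/marker px [[340.7, 231.3], [360.0, 231.3], [381.2, 231.3]]
red [471.82, 238.85] 2940 [450 194] [491 282] [-0.1798  0.1152]
red [256.09, 245.07] 1891 [240 199] [272 282] [-0.1763  0.0012]
red [337.46, 235.36] 225 [319 232] [363 239] [-0.1818  0.044 ]
red [255.91, 320.38] 164 [242 317] [269 324] [-0.1293  0.0011]
red [478.13, 318.17] 60 [467 317] [489 320] [-0.1307  0.1277]
orange [([489.75, 211.9], 20), ([356.52, 234.52], 21), ([491.78, 269.34], 32)]
```

```bash
python3 - <<'E'
from h import *
d=load("w13.npz")
for x in(345,352,358,362,366,370,376,382): print(x,[d["img"][v,x].tolist() for v in range(224,246,1)] if x in(352,370) else [v for v in range(215,250) if d["img"][v,x,2]<60 and d["img"][v,x,1]>120],[v for v in range(215,250) if d["img"][v,x,1]<90 and d["img"][v,x,0]>120])
E
```

```text
345 [] [232, 233, 234, 235, 236, 237, 238]
352 [[115, 97, 9], [114, 93, 9], [109, 90, 9], [100, 86, 10], [104, 87, 10], [123, 103, 10], [119, 102, 10], [134, 113, 10], [136, 113, 10], [141, 119, 10], [163, 131, 10], [164, 72, 9], [163, 20, 8], [164, 25, 16], [162, 35, 25], [214, 124, 78], [250, 212, 135], [196, 157, 101], [82, 64, 46], [26, 27, 27], [24, 27, 23], [13, 23, 29]] [235, 236, 237, 238]
358 [217, 218, 219, 220, 221, 222, 228, 229, 230, 231, 232, 233, 234] [236, 237, 238]
362 [217, 218, 219, 220, 221, 222, 228, 229, 230, 231, 232, 233, 234] [235, 236, 237, 238, 239]
366 [217, 218, 219, 220, 221, 222, 228, 229, 230, 231, 232, 233, 234] []
370 [[114, 94, 10], [117, 98, 10], [111, 94, 10], [117, 99, 10], [184, 152, 10], [194, 162, 10], [195, 163, 10], [190, 160, 10], [192, 162, 10], [193, 160, 7], [194, 159, 0], [237, 202, 128], [242, 215, 139], [241, 212, 134], [240, 212, 133], [240, 210, 128], [246, 210, 129], [188, 148, 97], [83, 67, 45], [33, 33, 35], [24, 33, 31], [30, 33, 40]] []
376 [216, 228, 229, 230, 231, 232, 233, 234] []
382 [216, 228, 229, 230, 231, 232, 233, 234] []
```

```bash
python3 -m pendant '[0,0.01,0,0,0,0,0, 0,0.021,0,0,0,0,0, 0,0.021,0,0,0,0,0, 0,0.021,0,0,0,0,0, 0,0.021,0,0,0,0,0]'
python3 chk.py; python3 - <<'E'
from h import *
from plant import r
d=load("w13.npz")
for x in(340,345,366,372): print(x,[v for v in range(205,255) if d["img"][v,x,2]<60 and d["img"][v,x,1]>140],[v for v in range(205,255) if d["img"][v,x,1]<90 and d["img"][v,x,0]>120])
for n in("scene","top"):
    s=r.snapshot(n);np.savez(n+"13.npz",**s)
    print(n,"tray px",proj(s,[.634,.265,.015]),"funnel gate px",proj(s,[.634,.265,.09]))
    print([(c,A) for c,A,_ in blobs(s["img"],(5,130,70),(16,255,255),6)[1]])
E
```

```text
clock: 25.5
tool_pos: [0.4509, 0.2885, 0.0915]
eef_rot: [0.06, 0.998, 0.001, 0.002]
contact_force: [6.7, 0.0, 2.0]
opening: 0.132
finger_force: 50.0
[0.4509323  0.28851394 0.09151642] [7.40165023e+00 4.15798388e-03 2.53054610e+00] 0.13512976810285557
tcp stand [[-0.1846  0.0017]]
exp pointer/marker px [[340.2, 236.6], [359.4, 236.6], [380.6, 236.6]]
red [470.88, 241.02] 2809 [449 197] [491 282] [-0.1815  0.1149]
red [256.15, 245.4] 1879 [241 199] [272 282] [-0.1791  0.0012]
red [333.93, 235.16] 190 [319 232] [350 239] [-0.1849  0.0422]
red [255.98, 320.44] 160 [242 317] [269 324] [-0.1323  0.0011]
red [477.25, 319.55] 136 [463 317] [491 323] [-0.1328  0.1274]
orange [([489.78, 237.48], 23)]
340 [] [232, 233, 234, 235, 236, 237, 238]
345 [] [232, 233, 234, 235, 236, 237, 238]
366 [223, 224, 225, 226, 234, 235, 236, 237, 238, 239] []
372 [234, 235, 236, 237, 238, 239] []
scene tray px [[331.03089379 201.73183254]] funnel gate px [[335.1035888  187.59116769]]
[([315.51, 2.55], 198), ([85.1, 40.14], 2772), ([232.21, 19.5], 339), ([459.43, 81.67], 1320), ([397.5, 134.0], 22), ([317.35, 143.42], 31), ([362.73, 158.05], 93), ([432.5, 158.45], 20), ([364.83, 168.39], 36), ([436.68, 195.68], 41), ([333.4, 201.76], 104), ([391.16, 247.24], 778), ([356.83, 251.5], 12), ([466.29, 260.14], 7), ([495.11, 279.96], 526), ([261.24, 287.77], 66), ([51.62, 304.85], 65), ([220.51, 302.71], 69), ([245.62, 305.87], 47), ([272.13, 310.97], 78), ([35.96, 321.62], 69), ([230.46, 326.39], 57)]
top tray px [[186.04033474 180.79415105]] funnel gate px [[182.74480725 176.35254059]]
[([270.13, 28.94], 24769), ([2.62, 133.6], 204), ([201.0, 123.0], 7), ([201.0, 131.5], 8), ([194.5, 140.0], 12), ([411.04, 151.17], 24), ([107.0, 153.0], 23), ([509.0, 170.28], 223), ([95.67, 166.28], 18), ([184.84, 178.74], 69), ([401.87, 178.48], 23), ([96.12, 211.38], 24)]
```

```bash
python3 - <<'E'
from h import *
from plant import r
s=load("scene13.npz");t=load("top13.npz");print(tri(t,(184.84,178.74),s,(333.4,201.76)))
for n,d,c in(("t",t,(184.8,178.7)),("s",s,(333.4,201.8))):
    k=[b for b in blobs(d["img"],(5,130,70),(16,255,255),6)[1] if np.hypot(*(np.array(b[0])-c))<3][0][2]
    P=np.argwhere(k)[:,::-1];print(n,P.min(0),P.max(0),plane(d,[P.min(0),P.max(0)],.015).round(3).tolist())
# scoop & bystanders unchanged: blue grip, other objects between start and now in top
t0=load("top0.npz");df=np.abs(t0["img"].astype(int)-t["img"]).max(2)>60
n,l,st,c=cv2.connectedComponentsWithStats(df.astype(np.uint8));print([(c[i].round(0).tolist(),int(st[i,4])) for i in range(1,n) if st[i,4]>15])
E
```

```text
[0.6407078  0.26883749 0.02170632]
t [179 174] [190 182] [[0.661, 0.295, 0.015], [0.629, 0.249, 0.015]]
s [326 195] [340 208] [[0.604, 0.263, 0.015], [0.666, 0.28, 0.015]]
[([218.0, 237.0], 7139), ([318.0, 174.0], 67), ([307.0, 177.0], 35), ([185.0, 179.0], 83), ([307.0, 186.0], 35), ([318.0, 189.0], 35), ([139.0, 208.0], 111), ([251.0, 208.0], 418), ([468.0, 287.0], 41), ([502.0, 338.0], 1400), ([393.0, 353.0], 6920), ([248.0, 337.0], 92), ([243.0, 354.0], 100), ([269.0, 369.0], 26)]
```

```bash
python3 - <<'E'
from h import *
t0=load("top0.npz");t=load("top13.npz");s0=load("scene0.npz");s=load("scene13.npz")
for a in(t0,t): print("top",[(c,A) for c,A,_ in blobs(a["img"],(0,120,40),(6,255,255),10)[1] if 125<c[0]<155 and 160<c[1]<240], a["img"][200:216:5,137:141].mean(1).round(0).tolist())
for a in(s0,s): print("scene",[(c,A) for c,A,_ in blobs(a["img"],(0,120,40),(6,255,255),15)[1] if 340<c[0]<400 and 140<c[1]<190])
E
```

```text
top [([138.66, 208.21], 155)] [[162.0, 49.0, 46.0], [165.0, 48.0, 46.0], [167.0, 52.0, 49.0], [166.0, 49.0, 47.0]]
top [([136.0, 211.0], 13)] [[92.0, 91.0, 68.0], [92.0, 91.0, 66.0], [92.0, 92.0, 68.0], [92.0, 90.0, 65.0]]
scene [([362.19, 161.52], 126)]
scene [([362.2, 161.53], 126)]
```

The screwdriver hasn't moved in the scene view; the arm hides part of it from above. The balls are in the tray and the pointer is level with the marker, so I'm handing in while still gripping the fin.

```bash
python3 -c "
from plant import r
print(r.get_state()['clock'],r.get_state()['finger_force']);print(r.finish_job())"
```

```text
25.65 49.99340683221817
the job is handed in; nothing more can be done
None
```

The job is handed in at 25.7 s: all five balls went through the funnel with its gate shut, the camera fix puts them in the tray, the scoop is back on its mat, and the fin is held with its pointer within about 0.3 mm of the yellow marker.

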